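# Press the worn bushing out of the hub

## Task

Press the worn white bushing down out of the blue hub with the red-handled drift from the wooden rack, until it drops into the tray below. Press steadily, do not drop or ram the drift, and leave it standing upright in the bore with its black guard fully down on the hub.

Things in the scene. Friction and masses are not known exactly. Their poses are not given: they have to be found in the camera images.
- drift_grip (a point): Centre of the RED handle of the right drift, one of three standing upright in a wooden rack. Handle 24 mm in diameter, 80 mm tall; below it a black guard disc 64 mm wide, 6 mm thick; below that a steel shank 20 mm in diameter, 60 mm long, tapering to a 16 mm nose. From this point: handle top 40 mm up, guard's underside 46 mm down, nose 106 mm down. z up the handle, x across the rack's row.
- drift: The same red-handled drift, 0.22 kg; origin at the centre of its guard's underside, z up. The fixed rack is 260 x 70 mm, 75 mm high; guards rest on its top, handles 85 mm apart in a row. The wrong drifts have yellow and green handles of the same size (shank too thin or too short); the three change places.
- bore_mouth (a point): Centre of the bore's upper mouth in the flat top of the blue hub, 110 mm above the bench, z up. Hub: fixed block 90 mm (x) by 110 mm (y), 46 mm thick, on two parallels over a grey tray 130 x 85 mm, 28 mm high. The vertical bore, 40 mm in diameter, goes right through. With the guard down on the hub the nose stands 14 mm below the hub's underside.
- bushing_mid (a point): Centre of the worn bushing: a white plastic sleeve 38 mm in outer diameter, 26 mm tall, with a 12 mm hole, 30 g, in the bore with its top 4 mm below the mouth; z along its axis. Three spring balls in the bore wall hold it: pressing it down takes a steady 4 to 12 N, and once it is out below it falls by itself.
Things that resemble listed ones, but are neither listed nor needed, are in the scene too. Leave any orange or pink look-alike of the drift alone. There is more than one size of the part that bears bushing_mid; the job needs the larger.

How it is judged:
On the way:
1. the drift's nose is in the bore while the bushing is still in it (z of drift_grip in the frame of bore_mouth below 0.104 m and horizontal distance between drift_grip and bore_mouth below 0.02 m and z of bushing_mid in the frame of bore_mouth above -0.046 m), for 0.02 s.
At the end, for the whole second after the job is handed in: The bushing lies in the tray (centre over 70 mm below the hub's top, within 75 mm of the bore's axis) and the red-handled drift stands released and still in the bore: guard within 6 mm of the hub's top, upright to 10 degrees, handle within 20 mm of the bore's axis (z of bushing_mid in the frame of bore_mouth below -0.07 m and horizontal distance between bushing_mid and bore_mouth below 0.075 m and z of drift_grip in the frame of bore_mouth between 0.04 and 0.052 m and horizontal distance between drift_grip and bore_mouth below 0.02 m and angle between drift_grip's own z axis and vertical below 0.17 rad and linear speed of drift below 0.03 m/s); the robot touches nothing.
It fails at once if the drift is dropped or rammed into the bore (faster than 0.8 m/s inside it) (z of drift_grip in the frame of bore_mouth below 0.104 m and horizontal distance between drift_grip and bore_mouth below 0.02 m and linear speed of drift above 0.8 m/s).
It also fails if it takes over 38 s, if anything falls off the work surface, if the arm or the gripper's body presses on something with over 40 N, if the wrist force passes 120 N, or if a joint passes its speed limit or range.

## Robot

A 6-joint arm with a two-finger parallel gripper is mounted at the origin on the work surface. World frame = base frame: x ahead of the robot, y to its left, z up, the work surface at z = 0. Lengths are in m, angles in rad, forces in N, time in s.
With the tool pointing down it reaches from about 0.3 to 0.875 m from the base axis. Payload 4.2 kg.
Tool frame: the origin (TCP) lies on the mounting face of the last link; the fingertips stand 173 mm ahead of it and the grasp point (between the pads) lies 155 mm ahead of it; z points along the fingers, y is the line along which they close (so a half turn about z gives the same grasp; the last joint's range is limited). The gripper opens to 85 mm and grips with 20 to 120 N. Pads are 22 mm wide; open, the fingers measure 114 mm over their backs; the gripper's body (76 mm by 85 mm) begins 54 mm behind the grasp point. The pads swing forward as they close: fully open they stand 13 mm farther back than shut.
Start: joints at [-1.339, 0.32, 1.565, -0, 1.257, -0.02], TCP at [0.143, -0.557, 0.405] pointing down, gripper open.
Joint ranges: [-3.11, 3.11], [-0.84, 2.01], [0.21, 2.61], [-1.34, 4.49], [0.05, 2.63], [-2.56, 2.56]. Speed limits (rad/s): [2.57, 2.57, 3.14, 3.14, 3.14, 3.14].

## Interface

Orientations are given as [roll, pitch, yaw] about the fixed x, y, z axes, in that order (R = Rz(yaw) Ry(pitch) Rx(roll)).
In Python, from workcell import env, camera gives the robot as it stands.
- The arm moves only by the tool move_arm, never from a script. Its argument "deltas" is a list of rows, each an object of numbers: "dx", "dy", "dz": the shift along the tool's x, y, z in mm; "wx", "wy", "wz": the turn, a rotation vector about the tool's x, y, z in degrees; "fingers": the opening in per cent of the stroke, from 0 (shut) to 100 (fully open). A call has 1 to 8 rows; each row is the pose to reach, as a shift and turn from the pose commanded when the call began, along the tool's axes at that moment; what a row does not reach only later rows make up. A row lasts 1/10 s, in which the tool goes at most 50 mm and 8.59 degrees, less where a joint would pass 70% of its speed; a pose out of reach is approached as far as the arm can. A call with a gripper value outside its range is refused whole. The fingers move at their own pace and stop on an object; "grip_force" is the grip in N (left out, the last holds). Time passes only in rows, so rows that repeat a pose let the fingers close. It gives the time, the measured TCP pose, the force, the opening and the grip force at its end, in the units of the state.
- env.state(): the state, without advancing time (a new reading comes with each control period).
- camera(name): name is "scene" or "top"; returns a dict with "img" (480x640x3 uint8, blue, green, red), "intrinsics" (3x3 intrinsics, pixels), "world_from_camera" (4x4, takes a point from camera to world coordinates). Camera axes: x right, y up, looking along -z (the intrinsics and any distortion apply to the point x, -y, -z); pixel columns grow to the right and rows downward; lengths in m; the calibration is good to about 2 mm. A picture is of the moment at which its call begins. There is no depth.
- env.close_job(): hands the job in; it is judged then, once.
The state is a dict: "time_s": time; "qpos": joint angles; "dq": joint speeds; "joint_efforts": joint torques, N m; "eef_pos": TCP position; "orientation": TCP orientation; "contact_force": force on the tool from outside, world axes, zero at the start; "ft_torque": the same for the moment, N m; "gripper_width": opening from 0.0 (shut) to 1.0 (fully open); "grasp_force": force on a finger pad.
Only numpy, scipy, OpenCV 4.12 (cv2) and the standard library are available. Lean on these libraries where they do the work, as an engineer would, in place of code of your own. Each camera call takes 0.05 s, during which the arm holds its last target. There are 200 camera calls.

## Working session

There is one attempt and no reset: what is moved stays moved. The work goes in short steps, Python scripts to look and compute and a tool call to move; the robot and the scene stay as the last step left them, time stands still between calls to the robot, and variables do not carry over. Pictures are saved under pics/ and viewed, at most 10 in all, crops included, and the job is handed in when it is done.

Besides the shell and the picture viewer there is one more tool, called by a JSON object that holds its "api" and its "payload", one argument or row to a line. move_arm: Moves the arm, as the interface text tells. Its arguments: {"type":"object","properties":{"deltas":{"type":"array","items":{"type":"object","properties":{"dx":{"type":"number"},"dy":{"type":"number"},"dz":{"type":"number"},"wx":{"type":"number"},"wy":{"type":"number"},"wz":{"type":"number"},"fingers":{"type":"number"}}}},"grip_force":{"type":"number"}},"required":["deltas"]}

```bash
mkdir -p pics; cat > h.py <<'E'
import numpy as np, cv2
from workcell import env, camera
def snap(n,f):
    c=camera(n); cv2.imwrite('pics/'+f,c['img']); np.savez('pics/'+n+'.npz',K=c['intrinsics'],T=c['world_from_camera']); return c
def pix2w(n,u,v,z):
    d=np.load('pics/'+n+'.npz'); K,T=d['K'],d['T']
    r=np.linalg.inv(K)@[u,v,1]; r=T[:3,:3]@[r[0],-r[1],-r[2]]; o=T[:3,3]
    return (o+r*(z-o[2])/r[2]).round(4)
def w2pix(n,p):
    d=np.load('pics/'+n+'.npz'); K,T=d['K'],d['T']
    q=T[:3,:3].T@(np.array(p)-T[:3,3]); q=K@[q[0],-q[1],-q[2]]; return (q[:2]/q[2]).round(1)
E
python3 - <<'E'
from h import *
for n in('scene','top'):
    c=snap(n,n+'0.png'); print(c['intrinsics'],c['world_from_camera'],[k for k in c])
print(env.state())
E
```

```text
[[529.80638738   0.         321.10646883]
 [  0.         529.80638738 238.5331758 ]
 [  0.           0.           1.        ]] [[ 0.4498019  -0.5962023   0.66499704  1.10900824]
 [ 0.89309     0.30714956 -0.32870869 -0.26340597]
 [-0.00827667  0.741756    0.67061877  0.68160262]
 [ 0.          0.          0.          1.        ]] ['img', 'intrinsics', 'world_from_camera']
[[548.82055491   0.         315.24310163]
 [  0.         548.82055491 242.19564218]
 [  0.           0.           1.        ]] [[-0.02730136  0.99455157 -0.10060721  0.40105404]
 [-0.99932604 -0.02962509 -0.02167555  0.01716291]
 [-0.02453794  0.09994763  0.99469008  1.0765448 ]
 [ 0.          0.          0.          1.        ]] ['img', 'intrinsics', 'world_from_camera']
{'time_s': 0.1, 'qpos': array([-1.33901545e+00,  3.20214124e-01,  1.56555181e+00,  1.22827299e-05,
        1.25740095e+00, -1.99778806e-02]), 'dq': array([ 4.09697734e-05, -1.49045649e-03, -3.69431334e-03,  1.27689154e-03,
       -8.05175466e-04, -1.53045249e-03]), 'joint_efforts': array([ 8.34466809e-04, -4.16407156e+01, -2.34704661e+01,  1.21423504e-04,
        4.86172125e-03,  5.00076098e-06]), 'eef_pos': array([ 0.14321648, -0.55672097,  0.4039761 ]), 'orientation': array([-3.14001898e+00, -4.31237115e-05,  2.51754930e-01]), 'contact_force': array([-0.23854257, -0.8524588 , -0.36338631]), 'ft_torque': array([-0.05040103, -0.05255147,  0.02012615]), 'grasp_force': 0.0, 'gripper_width': 0.9980660172597441}
```

View pics/scene0.png

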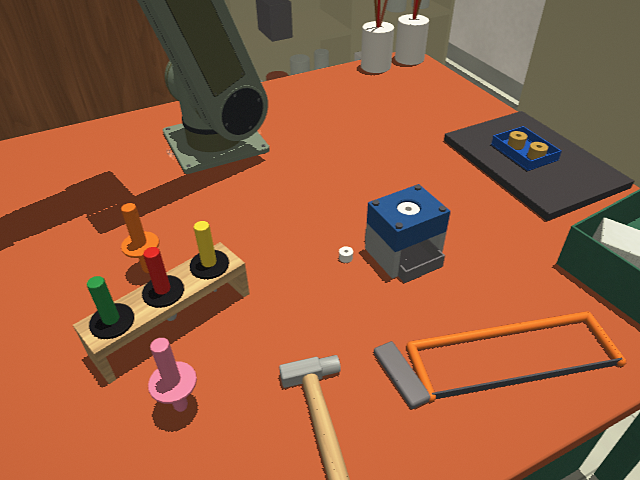

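View pics/top0.png

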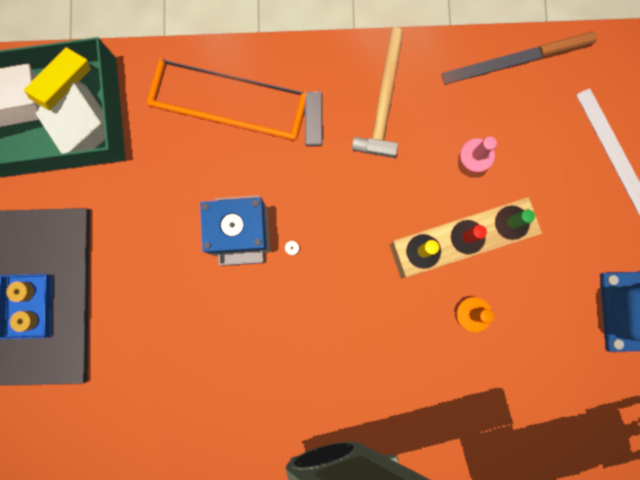

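The red drift is mid-rack: top view (480,232), scene (153,253). The blue hub's bore is at top (232,225), scene (408,209). Next I'll enlarge both.

```bash
python3 - <<'E'
from h import *
a=cv2.imread('pics/top0.png');b=cv2.imread('pics/scene0.png')
f=lambda i,u,v:cv2.resize(i[v:v+75,u:u+100],(400,300),interpolation=cv2.INTER_CUBIC)
cv2.imwrite('pics/c1.png',np.vstack([np.hstack([f(a,430,195),f(b,110,240)]),np.hstack([f(a,185,190),f(b,360,175)])]))
E
```

```text
(no output)
```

View pics/c1.png

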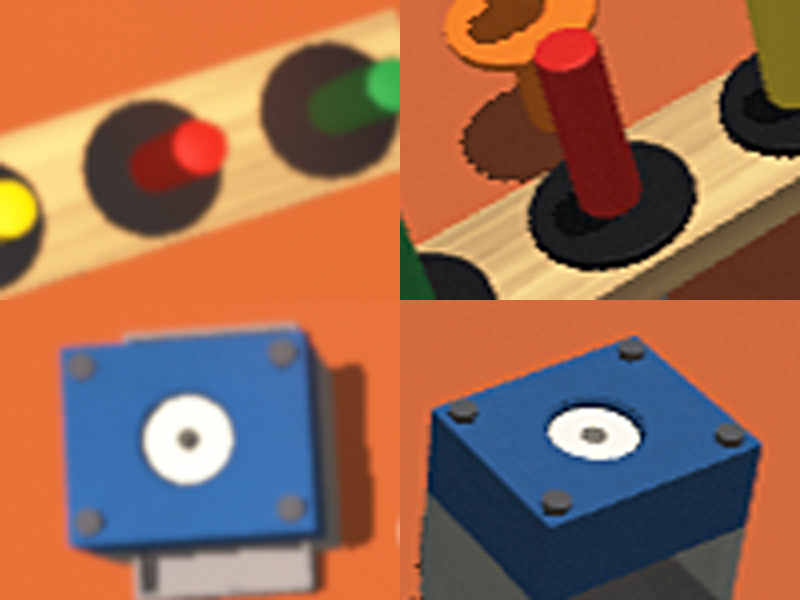

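```bash
python3 - <<'E'
from h import *
print('red top',pix2w('top',480.2,231.9,.161),pix2w('scene',152,252.2,.161),'guard',pix2w('top',468.2,237,.081))
print('bush',pix2w('top',232,225,.106),pix2w('scene',408.7,208.5,.106))
y=pix2w('top',424,251,.081);g=pix2w('top',513,222,.081);d=g-y;print(y,g,np.degrees(np.arctan2(d[1],d[0])))
p=[pix2w('top',185+u/4,190+v/4,.112) for u,v in((82,66),(283,53),(90,221),(290,208))]
print(p,np.mean(p,0))
E
```

```text
red top [ 0.5027 -0.2384  0.161 ] [ 0.508  -0.2363  0.161 ] guard [ 0.503  -0.2387  0.081 ]
bush [0.5346 0.1865 0.106 ] [0.5384 0.1878 0.106 ]
[ 0.4799 -0.1577  0.081 ] [ 0.5279 -0.3209  0.081 ] -73.61045966596521
[array([0.5686, 0.2326, 0.112 ]), array([0.5716, 0.1424, 0.112 ]), array([0.4989, 0.2295, 0.112 ]), array([0.502 , 0.1405, 0.112 ])] [0.535275 0.18625  0.112   ]
```

{"api": "move_arm", "payload": {
  "deltas": [
    {"dx": 430, "dy": -219, "wz": -92, "fingers": 100},
    {"dx": 430, "dy": -219, "wz": -92},
    {"dx": 430, "dy": -219, "wz": -92},
    {"dx": 430, "dy": -219, "wz": -92},
    {"dx": 430, "dy": -219, "wz": -92},
    {"dx": 430, "dy": -219, "wz": -92},
    {"dx": 430, "dy": -219, "wz": -92},
    {"dx": 430, "dy": -219, "wz": -92}
  ]
}}

```text
$.deltas[0]: bad value
```

```bash
cat >> h.py <<'E'
def go(p,yaw=106.4):
    "remaining tool shift (mm), level turn (rotvec deg) to TCP p and given yaw, tool down"
    from scipy.spatial.transform import Rotation as R
    s=env.state(); A=R.from_euler('xyz',s['orientation']); B=R.from_euler('xyz',[180,0,yaw],degrees=True)
    print('t',s['time_s'],s['eef_pos'].round(4),np.degrees(s['orientation']).round(1),'F',s['contact_force'].round(1),'w',s['gripper_width'],s['grasp_force'])
    print('shift',(A.inv().apply(np.array(p)-s['eef_pos'])*1000).round(1),'turn',np.degrees((A.inv()*B).as_rotvec()).round(1))
E
python3 -c "
from h import *
go([.505,-.2375,.4])"
```

```text
t 0.1 [ 0.1432 -0.5567  0.404 ] [-179.9   -0.    14.4] F [-0.2 -0.9 -0.4] w 0.9980660172597441 0.0
shift [ 429.9 -219.     4.3] turn [ -0.1  -0.1 -92. ]
```

{"api": "move_arm", "payload": {
  "deltas": [
    {"dx": 45, "dy": -23, "dz": 0, "wx": 0, "wy": 0, "wz": -8, "fingers": 100},
    {"dx": 90, "dy": -46, "dz": 0, "wx": 0, "wy": 0, "wz": -16, "fingers": 100},
    {"dx": 135, "dy": -69, "dz": 0, "wx": 0, "wy": 0, "wz": -24, "fingers": 100},
    {"dx": 180, "dy": -92, "dz": 0, "wx": 0, "wy": 0, "wz": -32, "fingers": 100},
    {"dx": 225, "dy": -115, "dz": 0, "wx": 0, "wy": 0, "wz": -40, "fingers": 100},
    {"dx": 270, "dy": -138, "dz": 0, "wx": 0, "wy": 0, "wz": -48, "fingers": 100},
    {"dx": 315, "dy": -161, "dz": 0, "wx": 0, "wy": 0, "wz": -56, "fingers": 100},
    {"dx": 350, "dy": -178, "dz": 0, "wx": 0, "wy": 0, "wz": -64, "fingers": 100}
  ]
}}

```text
time_s: 0.9
eef_pos: [0.4392, -0.2952, 0.4045]
orientation: [-3.141, -0.0, 1.375]
contact_force: [0.2, -0.4, -0.6]
gripper_width: 1.003
grasp_force: 0.0
```

```bash
python3 -c "
from h import *
go([.505,-.2375,.4])"
```

```text
t 0.9 [ 0.4392 -0.2952  0.4045] [-180.    -0.    78.8] F [ 0.2 -0.4 -0.6] w 1.0026301567814957 0.0
shift [69.4 53.3  4.5] turn [ -0.   -0.  -27.6]
```

{"api": "move_arm", "payload": {
  "deltas": [
    {"dx": 20, "dy": 15, "dz": 10, "wx": 0, "wy": 0, "wz": -8, "fingers": 100},
    {"dx": 40, "dy": 30, "dz": 20, "wx": 0, "wy": 0, "wz": -16, "fingers": 100},
    {"dx": 60, "dy": 45, "dz": 30, "wx": 0, "wy": 0, "wz": -24, "fingers": 100},
    {"dx": 69, "dy": 53, "dz": 42, "wx": 0, "wy": 0, "wz": -27.6, "fingers": 100},
    {"dx": 69, "dy": 53, "dz": 42, "wx": 0, "wy": 0, "wz": -27.6, "fingers": 100}
  ]
}}

```text
time_s: 1.4
eef_pos: [0.5042, -0.2391, 0.3606]
orientation: [-3.139, -0.003, 1.853]
contact_force: [-0.4, -1.2, -0.4]
gripper_width: 1.002
grasp_force: 0.0
```

```bash
python3 -c "
from h import *
c=snap('scene','s1.png');d=snap('top','t1.png')
a=cv2.resize(c['img'][130:390,40:300],(400,400));b=cv2.resize(d['img'][120:360,360:600],(400,400))
cv2.imwrite('pics/c2.png',np.hstack([a,b]))
go([.505,-.2375,.276])"
```

```text
t 1.5 [ 0.5035 -0.2404  0.3624] [-179.9   -0.   106. ] F [ 0.4  0.2 -0.1] w 1.000410598028141 0.0
shift [ 2.3  2.4 86.4] turn [-0.1 -0.  -0.4]
```

View pics/c2.png

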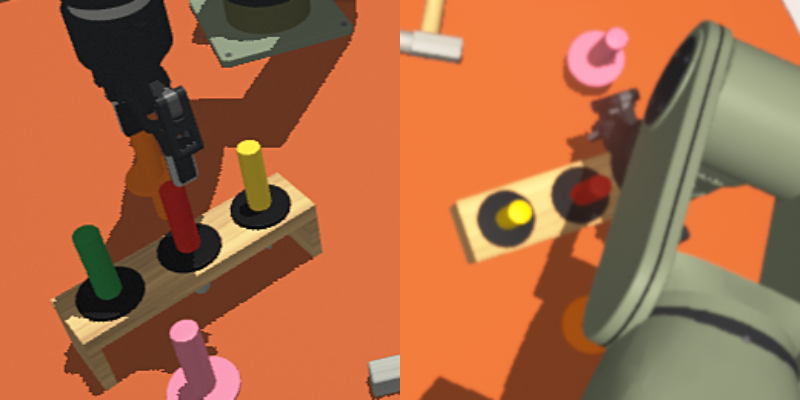

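The scene crop shows the open fingers straddling the red handle (~(175,190) in the crop) across the row, clear of its neighbours. I'll go down.

{"api": "move_arm", "payload": {
  "deltas": [
    {"dx": 2, "dy": 2, "dz": 25, "wx": 0, "wy": 0, "wz": 0, "fingers": 100},
    {"dx": 2, "dy": 2, "dz": 50, "wx": 0, "wy": 0, "wz": 0, "fingers": 100},
    {"dx": 2, "dy": 2, "dz": 70, "wx": 0, "wy": 0, "wz": 0, "fingers": 100},
    {"dx": 2, "dy": 2, "dz": 84, "wx": 0, "wy": 0, "wz": 0, "fingers": 100},
    {"dx": 2, "dy": 2, "dz": 84, "wx": 0, "wy": 0, "wz": 0, "fingers": 100}
  ]
}}

```text
time_s: 2.0
eef_pos: [0.5039, -0.2384, 0.2776]
orientation: [-3.139, -0.002, 1.848]
contact_force: [-0.6, 1.0, 0.1]
gripper_width: 0.997
grasp_force: 0.0
```

{"api": "move_arm", "payload": {
  "deltas": [
    {"dx": 0, "dy": 0, "dz": 0, "wx": 0, "wy": 0, "wz": 0, "fingers": 60},
    {"dx": 0, "dy": 0, "dz": 0, "wx": 0, "wy": 0, "wz": 0, "fingers": 40},
    {"dx": 0, "dy": 0, "dz": 0, "wx": 0, "wy": 0, "wz": 0, "fingers": 20},
    {"dx": 0, "dy": 0, "dz": 0, "wx": 0, "wy": 0, "wz": 0, "fingers": 10},
    {"dx": 0, "dy": 0, "dz": 0, "wx": 0, "wy": 0, "wz": 0, "fingers": 0},
    {"dx": 0, "dy": 0, "dz": 0, "wx": 0, "wy": 0, "wz": 0, "fingers": 0}
  ],
  "grip_force": 60
}}

```text
time_s: 2.6
eef_pos: [0.505, -0.2379, 0.2795]
orientation: [3.141, 0.001, 1.851]
contact_force: [-1.9, 0.2, 4.6]
gripper_width: 0.266
grasp_force: 58.5
```

{"api": "move_arm", "payload": {
  "deltas": [
    {"dx": 0, "dy": 0, "dz": -15, "wx": 0, "wy": 0, "wz": 0, "fingers": 0},
    {"dx": 0, "dy": 0, "dz": -40, "wx": 0, "wy": 0, "wz": 0, "fingers": 0},
    {"dx": 0, "dy": 0, "dz": -70, "wx": 0, "wy": 0, "wz": 0, "fingers": 0},
    {"dx": 0, "dy": 0, "dz": -100, "wx": 0, "wy": 0, "wz": 0, "fingers": 0},
    {"dx": 0, "dy": 0, "dz": -125, "wx": 0, "wy": 0, "wz": 0, "fingers": 0},
    {"dx": 0, "dy": 0, "dz": -135, "wx": 0, "wy": 0, "wz": 0, "fingers": 0}
  ]
}}

```text
time_s: 3.2
eef_pos: [0.5053, -0.2379, 0.4158]
orientation: [3.139, 0.003, 1.851]
contact_force: [0.1, -0.3, -2.2]
gripper_width: 0.268
grasp_force: 59.1
```

```bash
python3 -c "
from h import *
go([.536,.187,.412])"
```

```text
t 3.2 [ 0.5053 -0.2379  0.4158] [1.798e+02 1.000e-01 1.060e+02] F [ 0.1 -0.3 -2.2] w 0.2677930107764149 59.11831498146057
shift [399.9 146.8   3.2] turn [ 0.2  0.1 -0.4]
```

{"api": "move_arm", "payload": {
  "deltas": [
    {"dx": 20, "dy": 7, "dz": 0, "wx": 0, "wy": 0, "wz": 0, "fingers": 0},
    {"dx": 55, "dy": 20, "dz": 0, "wx": 0, "wy": 0, "wz": 0, "fingers": 0},
    {"dx": 95, "dy": 35, "dz": 0, "wx": 0, "wy": 0, "wz": 0, "fingers": 0},
    {"dx": 135, "dy": 50, "dz": 0, "wx": 0, "wy": 0, "wz": 0, "fingers": 0},
    {"dx": 175, "dy": 64, "dz": 0, "wx": 0, "wy": 0, "wz": 0, "fingers": 0},
    {"dx": 215, "dy": 79, "dz": 0, "wx": 0, "wy": 0, "wz": 0, "fingers": 0},
    {"dx": 250, "dy": 92, "dz": 0, "wx": 0, "wy": 0, "wz": 0, "fingers": 0},
    {"dx": 285, "dy": 105, "dz": 0, "wx": 0, "wy": 0, "wz": 0, "fingers": 0}
  ]
}}

```text
time_s: 4.0
eef_pos: [0.5269, 0.0668, 0.4122]
orientation: [-3.139, -0.0, 1.851]
contact_force: [0.1, 0.2, -2.8]
gripper_width: 0.266
grasp_force: 59.0
```

{"api": "move_arm", "payload": {
  "deltas": [
    {"dx": 35, "dy": 13, "dz": 0, "wx": 0, "wy": 0, "wz": 0, "fingers": 0},
    {"dx": 65, "dy": 24, "dz": 0, "wx": 0, "wy": 0, "wz": 0, "fingers": 0},
    {"dx": 90, "dy": 33, "dz": 0, "wx": 0, "wy": 0, "wz": 0, "fingers": 0},
    {"dx": 105, "dy": 39, "dz": 0, "wx": 0, "wy": 0, "wz": 0, "fingers": 0},
    {"dx": 115, "dy": 42, "dz": 0, "wx": 0, "wy": 0, "wz": 0, "fingers": 0},
    {"dx": 115, "dy": 42, "dz": 0, "wx": 0, "wy": 0, "wz": 0, "fingers": 0},
    {"dx": 115, "dy": 42, "dz": 0, "wx": 0, "wy": 0, "wz": 0, "fingers": 0}
  ]
}}

```text
time_s: 4.7
eef_pos: [0.5358, 0.1865, 0.4134]
orientation: [-3.141, 0.001, 1.85]
contact_force: [0.0, 0.1, -1.1]
gripper_width: 0.264
grasp_force: 59.0
```

```bash
python3 -c "
from h import *
c=snap('scene','s2.png');d=snap('top','t2.png')
a=cv2.resize(c['img'][90:250,330:490],(480,480),interpolation=2);b=cv2.resize(d['img'][150:310,160:260],(300,480))
cv2.imwrite('pics/c3.png',np.hstack([a,b]))
go([.536,.187,.3])"
```

```text
t 4.8 [0.5359 0.1862 0.4136] [-180.    0.  106.] F [ 0.7 -0.  -2.2] w 0.2622096910144662 59.0229070186615
shift [  0.8   0.4 113.6] turn [-0.   0.  -0.4]
```

View pics/c3.png

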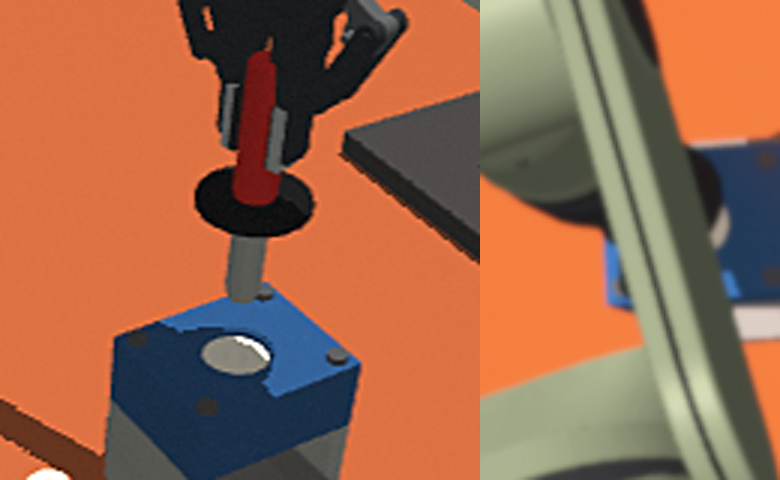

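```bash
python3 -c "
from h import *
print(pix2w('scene',330+255/3,90+201/3,.2155),pix2w('scene',330+240/3,90+295/3,.152),pix2w('scene',408.7,208.5,.106), pix2w('scene',330+237/3,90+354/3,.106))"
```

```text
[0.5434 0.1829 0.2155] [0.5404 0.1834 0.152 ] [0.5384 0.1878 0.106 ] [0.5375 0.189  0.106 ]
```

{"api": "move_arm", "payload": {
  "deltas": [
    {"dx": 5, "dy": -2, "dz": 5, "wx": 0, "wy": 0, "wz": 0, "fingers": 0},
    {"dx": 5, "dy": -2, "dz": 12, "wx": 0, "wy": 0, "wz": 0, "fingers": 0},
    {"dx": 5, "dy": -2, "dz": 20, "wx": 0, "wy": 0, "wz": 0, "fingers": 0},
    {"dx": 5, "dy": -2, "dz": 27, "wx": 0, "wy": 0, "wz": 0, "fingers": 0},
    {"dx": 5, "dy": -2, "dz": 33, "wx": 0, "wy": 0, "wz": 0, "fingers": 0},
    {"dx": 5, "dy": -2, "dz": 37, "wx": 0, "wy": 0, "wz": 0, "fingers": 0},
    {"dx": 5, "dy": -2, "dz": 38, "wx": 0, "wy": 0, "wz": 0, "fingers": 0}
  ],
  "grip_force": 90
}}

```text
time_s: 5.5
eef_pos: [0.5325, 0.1914, 0.3749]
orientation: [-3.14, 0.0, 1.85]
contact_force: [0.0, -0.5, -2.3]
gripper_width: 0.258
grasp_force: 88.1
```

```bash
python3 -c "
from h import *
c=snap('scene','s3.png')
cv2.imwrite('pics/c4.png',cv2.resize(c['img'][110:260,330:490],(640,600),interpolation=2))
go([.535,.191,.311])"
```

```text
t 5.55 [0.5326 0.1914 0.3752] [-180.    0.  106.] F [ 0.2  0.  -2.4] w 0.25607377772044715 88.10216188430786
shift [-1.1  2.2 64.2] turn [-0.   0.  -0.4]
```

View pics/c4.png

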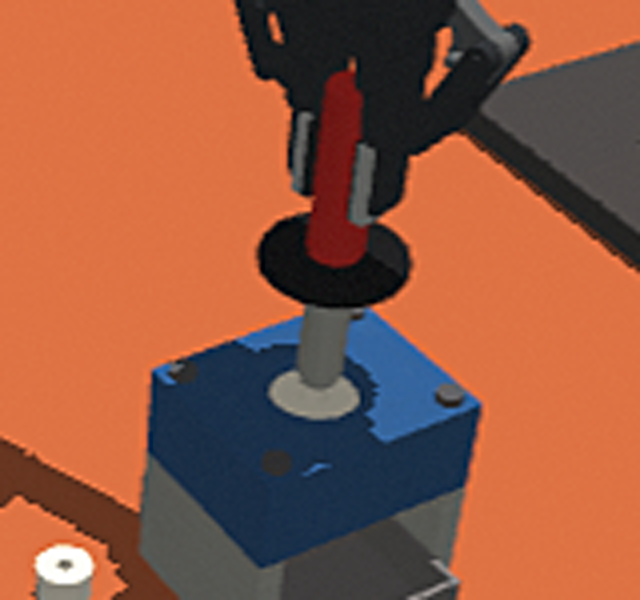

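The nose, at crop (319,385), is centred within about 2 mm over the bushing at (314,395). I'll press.

{"api": "move_arm", "payload": {
  "deltas": [
    {"dx": 0, "dy": 0, "dz": 4, "wx": 0, "wy": 0, "wz": 0, "fingers": 0},
    {"dx": 0, "dy": 0, "dz": 8, "wx": 0, "wy": 0, "wz": 0, "fingers": 0},
    {"dx": 0, "dy": 0, "dz": 12, "wx": 0, "wy": 0, "wz": 0, "fingers": 0},
    {"dx": 0, "dy": 0, "dz": 16, "wx": 0, "wy": 0, "wz": 0, "fingers": 0},
    {"dx": 0, "dy": 0, "dz": 20, "wx": 0, "wy": 0, "wz": 0, "fingers": 0},
    {"dx": 0, "dy": 0, "dz": 24, "wx": 0, "wy": 0, "wz": 0, "fingers": 0},
    {"dx": 0, "dy": 0, "dz": 28, "wx": 0, "wy": 0, "wz": 0, "fingers": 0},
    {"dx": 0, "dy": 0, "dz": 32, "wx": 0, "wy": 0, "wz": 0, "fingers": 0}
  ]
}}

```text
time_s: 6.35
eef_pos: [0.5325, 0.1917, 0.3462]
orientation: [3.138, -0.001, 1.85]
contact_force: [-3.2, -0.9, 11.2]
gripper_width: 0.26
grasp_force: 89.3
```

{"api": "move_arm", "payload": {
  "deltas": [
    {"dx": 0, "dy": 0, "dz": 4, "wx": 0, "wy": 0, "wz": 0, "fingers": 0},
    {"dx": 0, "dy": 0, "dz": 8, "wx": 0, "wy": 0, "wz": 0, "fingers": 0},
    {"dx": 0, "dy": 0, "dz": 12, "wx": 0, "wy": 0, "wz": 0, "fingers": 0},
    {"dx": 0, "dy": 0, "dz": 16, "wx": 0, "wy": 0, "wz": 0, "fingers": 0},
    {"dx": 0, "dy": 0, "dz": 19, "wx": 0, "wy": 0, "wz": 0, "fingers": 0},
    {"dx": 0, "dy": 0, "dz": 22, "wx": 0, "wy": 0, "wz": 0, "fingers": 0}
  ]
}}

```text
time_s: 6.95
eef_pos: [0.5326, 0.1914, 0.3211]
orientation: [-3.141, 0.0, 1.85]
contact_force: [-0.7, 0.2, -2.0]
gripper_width: 0.263
grasp_force: 88.4
```

{"api": "move_arm", "payload": {
  "deltas": [
    {"dx": 0, "dy": 0, "dz": 2, "wx": 0, "wy": 0, "wz": 0, "fingers": 0},
    {"dx": 0, "dy": 0, "dz": 4, "wx": 0, "wy": 0, "wz": 0, "fingers": 0},
    {"dx": 0, "dy": 0, "dz": 6, "wx": 0, "wy": 0, "wz": 0, "fingers": 0},
    {"dx": 0, "dy": 0, "dz": 7, "wx": 0, "wy": 0, "wz": 0, "fingers": 0}
  ]
}}

```text
time_s: 7.35
eef_pos: [0.5325, 0.1915, 0.3146]
orientation: [-3.142, 0.0, 1.851]
contact_force: [-1.1, -0.2, 4.6]
gripper_width: 0.26
grasp_force: 88.9
```

```bash
python3 -c "
from h import *
c=snap('scene','s4.png')
cv2.imwrite('pics/c5.png',cv2.resize(c['img'][130:290,330:490],(600,600),interpolation=2))
go([.535,.191,.311])"
```

```text
t 7.4 [0.5325 0.1914 0.3147] [-180.    0.  106.] F [ 0.2  0.8 -1.9] w 0.2594003529652313 88.67202043533325
shift [-1.1  2.3  3.7] turn [-0.   0.  -0.4]
```

View pics/c5.png

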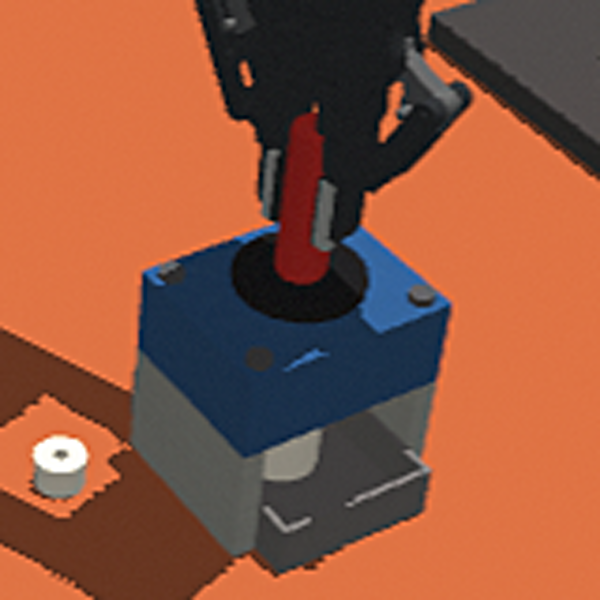

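The bushing is below the hub at crop (290,455), and the guard is almost down. I'll seat it gently.

{"api": "move_arm", "payload": {
  "deltas": [
    {"dx": 0, "dy": 0, "dz": 1, "wx": 0, "wy": 0, "wz": 0, "fingers": 0},
    {"dx": 0, "dy": 0, "dz": 2, "wx": 0, "wy": 0, "wz": 0, "fingers": 0},
    {"dx": 0, "dy": 0, "dz": 3, "wx": 0, "wy": 0, "wz": 0, "fingers": 0},
    {"dx": 0, "dy": 0, "dz": 3, "wx": 0, "wy": 0, "wz": 0, "fingers": 0}
  ]
}}

```text
time_s: 7.8
eef_pos: [0.5323, 0.1914, 0.3145]
orientation: [3.14, -0.0, 1.851]
contact_force: [-6.1, -1.7, 13.7]
gripper_width: 0.262
grasp_force: 90.0
```

{"api": "move_arm", "payload": {
  "deltas": [
    {"dx": 0, "dy": 0, "dz": -2, "wx": 0, "wy": 0, "wz": 0, "fingers": 30},
    {"dx": 0, "dy": 0, "dz": -2, "wx": 0, "wy": 0, "wz": 0, "fingers": 45},
    {"dx": 0, "dy": 0, "dz": -2, "wx": 0, "wy": 0, "wz": 0, "fingers": 60},
    {"dx": 0, "dy": 0, "dz": -2, "wx": 0, "wy": 0, "wz": 0, "fingers": 80},
    {"dx": 0, "dy": 0, "dz": -2, "wx": 0, "wy": 0, "wz": 0, "fingers": 80},
    {"dx": 0, "dy": 0, "dz": -2, "wx": 0, "wy": 0, "wz": 0, "fingers": 80}
  ]
}}

```text
time_s: 8.4
eef_pos: [0.5326, 0.1914, 0.3134]
orientation: [-3.141, 0.0, 1.85]
contact_force: [0.3, -0.1, -0.1]
gripper_width: 0.8
grasp_force: 0.0
```

{"api": "move_arm", "payload": {
  "deltas": [
    {"dx": 0, "dy": 0, "dz": -15, "wx": 0, "wy": 0, "wz": 0, "fingers": 80},
    {"dx": 0, "dy": 0, "dz": -40, "wx": 0, "wy": 0, "wz": 0, "fingers": 80},
    {"dx": 0, "dy": 0, "dz": -70, "wx": 0, "wy": 0, "wz": 0, "fingers": 80},
    {"dx": -40, "dy": 0, "dz": -100, "wx": 0, "wy": 0, "wz": 0, "fingers": 80},
    {"dx": -80, "dy": -20, "dz": -110, "wx": 0, "wy": 0, "wz": 0, "fingers": 80},
    {"dx": -120, "dy": -40, "dz": -110, "wx": 0, "wy": 0, "wz": 0, "fingers": 80},
    {"dx": -150, "dy": -60, "dz": -110, "wx": 0, "wy": 0, "wz": 0, "fingers": 80},
    {"dx": -150, "dy": -60, "dz": -110, "wx": 0, "wy": 0, "wz": 0, "fingers": 80}
  ]
}}

```text
time_s: 9.2
eef_pos: [0.5151, 0.0276, 0.4239]
orientation: [-3.141, 0.001, 1.846]
contact_force: [-0.3, 0.5, -0.4]
gripper_width: 0.794
grasp_force: 0.0
```

```bash
python3 -c "
from h import *
c=snap('scene','s5.png');d=snap('top','t5.png')
a=cv2.resize(c['img'][130:290,330:490],(440,440),interpolation=2);b=cv2.resize(d['img'][170:290,180:278],(360,440))
cv2.imwrite('pics/c6.png',np.hstack([a,b]))
print(env.state()['time_s'])
for p in([.536,.187,.003],[.536,.187,.029],[.536,.187,.05],[.536,.187,.196],[.536,.187,.116]):print(p,(w2pix('scene',p)-[330,130])*2.75,(w2pix('top',p)-[180,170])*3.67+[440,0])"
```

```text
9.3
[0.536, 0.187, 0.003] [197.725 333.025] [663.503 224.237]
[0.536, 0.187, 0.029] [201.575 304.7  ] [655.429 218.365]
[0.536, 0.187, 0.05] [204.6  281.05] [648.823 213.227]
[0.536, 0.187, 0.196] [228.8    94.325] [594.14  172.123]
[0.536, 0.187, 0.116] [214.775 201.575] [626.069 196.345]
```

View pics/c6.png

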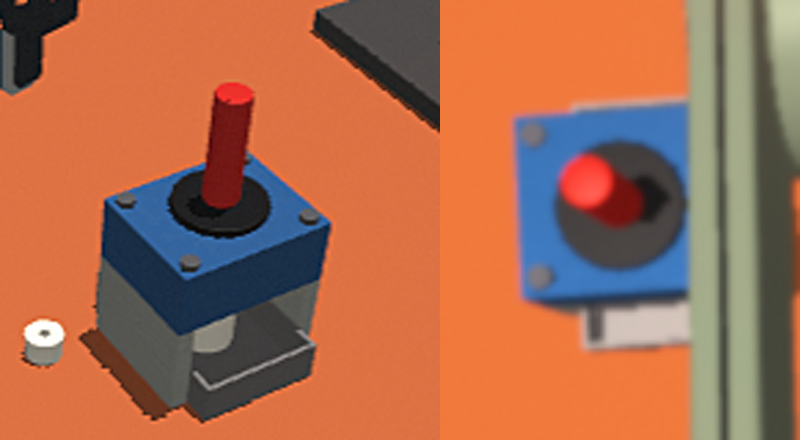

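The drift stands upright with its guard flat on the hub, at scene crop (220,203) with the handle top at (233,93). The bushing stands on the tray floor: its lower edge is at (213,352), and I worked out about 350 for a bushing there. The gripper is clear.

```bash
python3 -c "
from h import *
print(env.close_job())"
```

```text
the job is handed in; nothing more can be done
None
```

I pressed the bushing out into the tray, left the red drift released and upright in the bore with its guard down on the hub, and handed the job in at about 9.3 s; no verdict was returned.

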